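# Tell the loaded pepper mill by its weight and hold it over the soup bowl

## Robot

A 7-joint arm with a two-finger parallel gripper is mounted at the origin on a cart in front of the work surface, level with it; the furniture and walls round the work are solid. World frame = base frame: x ahead of the robot, y to its left, z up, the work surface at z = 0. Lengths are in mm, angles in rad, forces in N, time in s.
With the tool pointing down it reaches from about 400 to 900 mm from the base axis. Payload 5.6 kg.
Tool frame: the origin (TCP) lies midway between the tips of the shut fingers; the grasp point (between the pads) lies 19 mm behind it; x points along the fingers, y is the direction in which the jaws open and shut, and the axes are right-handed (so a half turn about x gives the same grasp; the last joint's range is limited). The gripper opens to 92 mm and grips with 3 to 60 N. Pads are 20 mm wide; open, the fingers measure 128 mm over their backs; the gripper's body (75 mm by 189 mm) begins 69 mm behind the grasp point.
Start: joints at [-1.338, 0.468, -0.012, 1.603, 0.006, 1.071, -0.056], TCP at [177.049, 625.431, 179.492] pointing down, gripper open.
Joint ranges: [-2.53, 2.53], [-0.31, 2.02], [-1.57, 1.55], [0.28, 2.44], [-1.29, 4.43], [0.15, 1.84], [-2.92, 2.92]. Speed limits (rad/s): [2.57, 2.57, 3.14, 3.14, 3.14, 3.14, 3.14].

## Interface

Orientations are given as a rotation vector (axis times angle).
In Python, from cell import robot, grip, kin, viewer gives the robot as it stands. Calls block until the motion is done:
- robot.movep(position, orientation): joint-space move of the TCP to a pose.
- robot.servo_line(position, feed=150, rotation=None): straight line of the TCP; rotation=None keeps the orientation; feed is the mean speed in mm/s.
- robot.goto_joints(angles): joint-space move.
- grip(opening, newtons=None): opening from 0.0 (shut) to 1.0 (fully open); newtons is the grip in N (None keeps the last); returns when the fingers have stopped.
- robot.hold(seconds).
- kin.ik(position, orientation): joint angles nearest the present ones, or None.
- robot.observe(): the state.
- viewer.read_camera(name): name is "side" or "top" or "wrist"; returns the picture (420x560x3 uint8, red, green, blue); there is no depth.
- viewer.camera_info(name): a dict with "camera_matrix" (3x3 intrinsics, pixels), "R" (3x3) and "t" (3): a world point X has camera coordinates R X + t. Camera axes: x right, y down, z forward; pixel columns grow to the right and rows downward; lengths in mm; the calibration is good to about 2 mm. A picture is of the moment at which its call begins: read the wrist's pose just before it. camera_info takes no time and is no camera call; for the wrist camera it gives the pose at the moment of the call.
A pose or a line that the arm cannot do raises robot.IKError and nothing moves.
- robot.job_done(): hands the job in, once; it reports no verdict.
Trained networks look in the newest picture that a camera, given by its name, has taken for a name from the list of things; names that differ only in an ending like _2 or _b are one class to them, and where a whole thing is asked for, a point or a joint stands for the part that bears it (a point fixed in the world has none). Each returns a list of dicts, best first, with "confidence" (0 to 1); they miss things now and then, are a little off and sometimes report something else, mostly with a low value. They report only what shows in the picture. A call takes as long as a camera call. They do not tell look-alikes from the thing itself.
- viewer.silhouettes(name, camera): "mask" (420x560 bool, what is visible of it).
- viewer.pinpoint(name, camera): "at" ([x, y, z] in mm, in the coordinates of the camera as it stood for that picture, good to about 4 mm: a listed point, or the origin of a listed thing).
The state is a dict: "t": time; "joints": joint angles; "joint_velocities": joint speeds; "joint_torque": joint torques, N m; "tcp_pos": TCP position; "tcp_rot": TCP orientation; "contact_force": force on the tool from outside, world axes, zero at the start; "wrist_torque": the same for the moment, N m; "grip_width": opening from 0.0 (shut) to 1.0 (fully open).
Only numpy, scipy, OpenCV 4.12 (cv2) and the standard library are available. Lean on these libraries where they do the work, as an engineer would, in place of code of your own. Each camera call takes 0.05 s, during which the arm holds its last target. There are 200 camera calls.

## Task

Two identical electric pepper mills stand in the wooden caddy: one has its batteries in, the other has none, and only their weight tells which, so lift each in turn and compare. Stand the lighter one upright in the free part of the shallow steel tray with the fresh batteries and let go of it, then finish holding the heavier one upright in the air over the middle of the soup bowl, its foot above the rim by a few centimetres up to a hand's breadth: the program ends while the gripper still holds it there. Leave the jars and the small bottle in the caddy, and the caddy, the tray and the bowl where they are.

Things in the scene. Friction and masses are not known exactly. Their poses are not given: they have to be found in the camera images.
- mill_a: One of two identical electric pepper mills, an upright steel tube 51 mm across with a black foot (52 mm) and black cap, 163 mm tall. The cap, 49 mm across from 126 to 152 mm above the foot, is the place to grip. Origin: centre of its underside, z up along the mill. Weight 0.2 to 0.42 kg; either may be the heavier one, by 1.1 to 1.9 N. What is inside may rattle a little.
- mill_b: The other pepper mill, the same in shape, size and look (see mill_a).
- caddy: Loose wooden caddy, 143 (x) by 211 mm (y); end cheeks 65 mm high. Pockets in 2 rows (x -34, +34) by 3 columns (y -68, 0, +68 mm), each 61 mm square, floor 8 mm thick, walls 50 mm high. Mills stand in two, jars (105 mm tall) and a bottle in three, one is empty. Mills may be neighbours: close the fingers square to the line between them. Origin: centre of underside.
- tray: Shallow steel tray on the worktop's front strip, right of the middle, 78 mm (its x) by 262 mm (its y), rim 18 mm high, walls and floor 4 mm thick. A low partition at y = -69 mm parts off the bay with fresh batteries (y below -69); the rest is free. Origin: centre of its underside.
- tray_stand (a point): Centre of the free part of the tray, on its floor (4 mm above the tray's underside): the free floor measures 70 mm (the tray's x) by 194 mm (the tray's y), room for both mills side by side 100 mm apart along the tray's y.
- soup_bowl: Round white ceramic bowl on the worktop between the caddy and the front edge: 104 mm across, 48 mm high. Origin: centre of its underside.
- spice_jar: Spice jar with black cap in the caddy, 44 mm across, 105 mm tall; to be left there. Origin: centre of its underside.
- spice_jar_2: Second spice jar in the caddy, like spice_jar; to be left there.
- small_bottle: Small brown bottle with black cap in the caddy, 36 mm across, 84 mm tall; to be left there. Origin: centre of its underside.
Things that resemble listed ones, but are neither listed nor needed, are in the scene too. Leave any green or turquoise look-alike of the mill_a alone.

How it is judged (in metres and radians):
On the way, in this order (a step that is already met when the one before it is completed fails the run):
1. one of the mills is lifted clear out of the caddy (height (world z) of any of mill_a, mill_b above 0.07 m), for 0.2 s.
2. a mill stands upright, let go, in the free part of the tray (((y of mill_a in the frame of tray between -0.05 and 0.115 m and x of mill_a in the frame of tray between -0.02 and 0.02 m and z of mill_a in the frame of tray below 0.012 m and angle between mill_a's own z axis and vertical below 0.1 rad and contact force between the fingers and mill_a below 0.1 N and linear speed of mill_a below 0.03 m/s) or (y of mill_b in the frame of tray between -0.05 and 0.115 m and x of mill_b in the frame of tray between -0.02 and 0.02 m and z of mill_b in the frame of tray below 0.012 m and angle between mill_b's own z axis and vertical below 0.1 rad and contact force between the fingers and mill_b below 0.1 N and linear speed of mill_b below 0.03 m/s))), for 0.2 s.
At the end, for the whole second after the job is handed in: Heavier mill gripped and held still, upright within 0.2 rad, within 35 mm of the bowl's axis, foot 50 to 200 mm above the worktop, off the bowl; lighter mill (its weight on the tray 1.2 to 3.0 N) upright within 0.1 rad, let go, on the floor of the tray's free part (((contact force between the fingers and mill_a above 1 N and horizontal distance between mill_a and soup_bowl below 0.035 m and height (world z) of mill_a between 0.05 and 0.2 m and angle between mill_a's own z axis and vertical below 0.2 rad and linear speed of mill_a below 0.05 m/s and contact force between mill_a and soup_bowl below 0.1 N and y of mill_b in the frame of tray between -0.05 and 0.115 m and x of mill_b in the frame of tray between -0.02 and 0.02 m and z of mill_b in the frame of tray below 0.012 m and angle between mill_b's own z axis and vertical below 0.1 rad and contact force between the fingers and mill_b below 0.1 N and linear speed of mill_b below 0.03 m/s and contact force between mill_b and tray between 1.2 and 3 N) or (contact force between the fingers and mill_b above 1 N and horizontal distance between mill_b and soup_bowl below 0.035 m and height (world z) of mill_b between 0.05 and 0.2 m and angle between mill_b's own z axis and vertical below 0.2 rad and linear speed of mill_b below 0.05 m/s and contact force between mill_b and soup_bowl below 0.1 N and y of mill_a in the frame of tray between -0.05 and 0.115 m and x of mill_a in the frame of tray between -0.02 and 0.02 m and z of mill_a in the frame of tray below 0.012 m and angle between mill_a's own z axis and vertical below 0.1 rad and contact force between the fingers and mill_a below 0.1 N and linear speed of mill_a below 0.03 m/s and contact force between mill_a and tray between 1.2 and 3 N))); the arm keeps its last pose, push and grip.
It fails at once if something else in the caddy is taken out or knocked over ((distance of spice_jar from where it was at the start of the episode above 0.05 m or angle between spice_jar's own z axis and vertical above 0.6 rad) or (distance of small_bottle from where it was at the start of the episode above 0.05 m or angle between small_bottle's own z axis and vertical above 0.6 rad) or (distance of spice_jar_2 from where it was at the start of the episode above 0.05 m or angle between spice_jar_2's own z axis and vertical above 0.6 rad)).
It fails at once if the caddy, the tray or the bowl is pushed away or tipped (over 50 mm or 0.6 rad) ((distance of caddy from where it was at the start of the episode above 0.05 m or angle between caddy's own z axis and vertical above 0.6 rad) or (distance of tray from where it was at the start of the episode above 0.05 m or angle between tray's own z axis and vertical above 0.6 rad) or (distance of soup_bowl from where it was at the start of the episode above 0.05 m or angle between soup_bowl's own z axis and vertical above 0.6 rad)).
It also fails if it takes over 72 s, if anything falls off the work surface, if the arm or the gripper's body presses on something with over 40 N, if the wrist force passes 120 N, or if a joint passes its speed limit or range.

## Working session

There is one attempt and no reset: what is moved stays moved. The work goes in short steps, each a Python script; the robot and the scene stay as the last script left them, time stands still between calls to the robot, and variables do not carry over. Pictures are saved under pics/ and viewed, about 8 in all and at most 12, crops included, and the job is handed in when it is done.

```bash
mkdir -p pics; cat > h.py <<'E'
import numpy as np, cv2
from cell import robot, grip, kin, viewer
def save(img,name): cv2.imwrite(f'pics/{name}.png', img[:,:,::-1])
def pins(name,cam):
    ci=viewer.camera_info(cam); R=np.array(ci['R']);t=np.array(ci['t']); K=np.array(ci['camera_matrix'])
    out=[]
    for d in viewer.pinpoint(name,cam):
        a=np.array(d['at']); p=K@a
        out.append((round(d['confidence'],2),np.round(R.T@(a-t)).tolist(),np.round(p[:2]/p[2]).tolist()))
    return out
E
python3 - <<'E'
from h import *
o=robot.observe(); print(o['t'],o['tcp_pos'],o['tcp_rot'],o['contact_force'])
ims=[]
for c in ['top','side']:
    im=viewer.read_camera(c); ims.append(im)
    for n in ['mill_a','caddy','tray','tray_stand','soup_bowl','spice_jar','small_bottle']: print(c,n,pins(n,c))
    save(im,c+'0')
E
```

```text
0.0 [176.92258404 624.78478726 178.530654  ] [ 0.21516938  1.56001013 -0.2179737 ] [-0.16554447 -0.36303922 -0.22536469]
top mill_a [(0.93, [680.0, -39.0, 10.0], [239.0, 184.0]), (0.88, [486.0, -113.0, 3.0], [275.0, 273.0]), (0.86, [681.0, 25.0, 9.0], [210.0, 185.0]), (0.66, [830.0, -147.0, 4.0], [286.0, 119.0])]
top caddy [(0.58, [647.0, -45.0, -6.0], [243.0, 200.0])]
top tray [(0.94, [394.0, -297.0, -0.0], [365.0, 315.0])]
top tray_stand [(0.98, [403.0, -264.0, 6.0], [350.0, 311.0])]
top soup_bowl []
top spice_jar [(0.74, [614.0, -111.0, 4.0], [273.0, 213.0]), (0.73, [616.0, -46.0, 6.0], [242.0, 213.0])]
top small_bottle [(0.83, [612.0, 25.0, 8.0], [210.0, 216.0]), (0.58, [648.0, -41.0, -4.0], [241.0, 199.0])]
side mill_a [(0.88, [680.0, -42.0, 1.0], [251.0, 185.0]), (0.82, [485.0, -114.0, 1.0], [250.0, 243.0]), (0.76, [831.0, -147.0, 1.0], [310.0, 161.0])]
side caddy [(0.81, [648.0, -40.0, -3.0], [245.0, 194.0])]
side tray [(0.86, [398.0, -301.0, 0.0], [327.0, 297.0])]
side tray_stand [(0.86, [402.0, -265.0, 4.0], [309.0, 289.0])]
side soup_bowl [(0.76, [425.0, 23.0, -1.0], [176.0, 247.0])]
side spice_jar [(0.83, [613.0, -110.0, -1.0], [268.0, 208.0]), (0.67, [613.0, -41.0, 8.0], [240.0, 198.0])]
side small_bottle [(0.71, [612.0, 23.0, 1.0], [215.0, 195.0])]
```

View pics/top0.png

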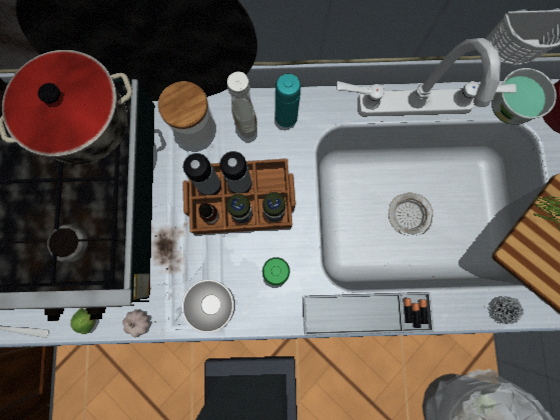

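View pics/side0.png

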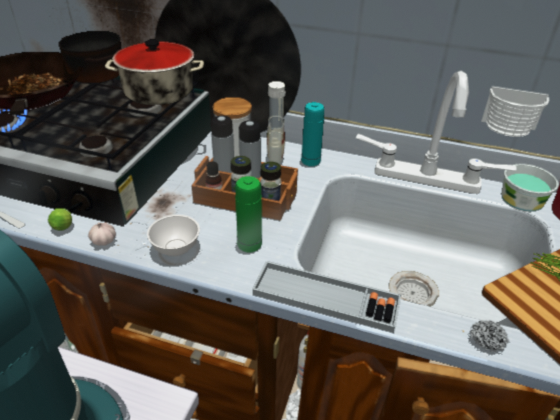

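Both views show the grey mills in the caddy's back row at top px (200,165) and (235,160). The jars and small bottle fill the front row and the back right pocket is empty. The bowl is at (208,305) and the tray at (365,313). A green mill stands in the way at (276,270), and a tall bottle and a canister stand behind the caddy. I'll triangulate those two, then move above the caddy for a wrist look.

```bash
cat >> h.py <<'E'
from scipy.spatial.transform import Rotation as Ro
def rot(a):  # tool down, jaws (tool y) along angle a in world xy
    x=np.array([0,0,-1.]); y=np.array([np.cos(a),np.sin(a),0]); return Ro.from_matrix(np.c_[x,y,np.cross(x,y)]).as_rotvec()
def ray(cam,u,v):
    ci=viewer.camera_info(cam);R=np.array(ci['R']);K=np.array(ci['camera_matrix'])
    d=R.T@np.linalg.inv(K)@[u,v,1]; return -R.T@np.array(ci['t']), d/np.linalg.norm(d)
def tri(obs):
    A=0;b=0
    for c in obs:
        p,d=ray(*c); M=np.eye(3)-np.outer(d,d); A=A+M; b=b+M@p
    return np.round(np.linalg.solve(A,b))
def onz(cam,u,v,z):
    p,d=ray(cam,u,v); return np.round(p+d*(z-p[2])/d[2],1)
E
python3 - <<'E'
from h import *
print('bottle',tri([('top',238,79),('side',276,85)]),'canister',tri([('top',184,90),('side',232,104)]))
print('teal',tri([('top',288,80),('side',314,105)]))
print('tray corners',[onz('top',*p,18) for p in [(304,296),(430,293),(305,332),(431,329)]])
print('bowl rim z48',onz('top',208,305,48),onz('side',174,240,48))
print('faucet',tri([('top',375,90),('side',395,143)]))
for a in [0,np.pi]:
  for p in [(650,-10,330),(680,25,128),(680,25,320),(680,-40,128),(680,-40,320),(402,-264,128),(402,-264,320),(425,23,240),(425,23,320)]:
    q=kin.ik(p,rot(a)); print(a,p,None if q is None else np.round(q,2))
E
```

```text
bottle [826. -54. 198.] canister [847.  66. 117.]
teal [ 845. -146.  154.]
tray corners [array([ 437.1, -170.1,   18. ]), array([ 435.4, -429.1,   18. ]), array([ 366. , -168.9,   18. ]), array([ 364.3, -423.8,   18. ])]
bowl rim z48 [426.5  22.5  48. ] [397.3   7.8  48. ]
faucet [ 862. -342.   76.]
0 (650, -10, 330) [-0.55  0.42  0.74  1.45 -0.28  1.38  0.2 ]
0 (680, 25, 128) [-0.54  0.64  0.67  1.6  -0.44  1.06  0.26]
0 (680, 25, 320) [-0.56  0.49  0.72  1.38 -0.32  1.39  0.16]
0 (680, -40, 128) [-0.43  0.64  0.66  1.6  -0.43  1.06  0.35]
0 (680, -40, 320) [-0.49  0.5   0.77  1.38 -0.34  1.4   0.28]
0 (402, -264, 128) [-0.43  0.45  1.18  2.11 -0.52  0.93  1.05]
0 (402, -264, 320) [-1.11 -0.27  1.46  1.87  0.28  1.31  0.27]
0 (425, 23, 240) [-0.81 -0.03  0.68  2.08  0.02  1.08 -0.14]
0 (425, 23, 320) [-0.84 -0.12  0.66  1.96  0.07  1.27 -0.2 ]
3.141592653589793 (650, -10, 330) [-0.83  0.66  1.35  1.46 -0.65  1.52 -2.64]
3.141592653589793 (680, 25, 128) [-0.84  0.99  1.34  1.62 -0.98  1.35 -2.5 ]
3.141592653589793 (680, 25, 320) [ 0.61  0.79 -1.33  1.29  0.76  1.6   2.55]
3.141592653589793 (680, -40, 128) [-0.74  0.99  1.34  1.62 -0.98  1.35 -2.4 ]
3.141592653589793 (680, -40, 320) [-0.73  0.74  1.35  1.39 -0.72  1.55 -2.59]
3.141592653589793 (402, -264, 128) [-0.51  0.59  1.36  2.11 -0.7   1.02 -1.92]
3.141592653589793 (402, -264, 320) [-0.82  0.02  1.4   1.87 -0.02  1.27 -2.56]
3.141592653589793 (425, 23, 240) None
3.141592653589793 (425, 23, 320) [-1.27 -0.22  1.01  1.97  0.2   1.3   2.81]
```

```bash
python3 - <<'E'
from h import *
robot.goto_joints([-1.338,.3,0,1.45,0,1.392,0])
robot.goto_joints([0,.3,0,1.45,0,1.392,0])
o=robot.observe(); print(o['t'],o['tcp_pos'],Ro.from_rotvec(o['tcp_rot']).as_matrix().round(2).tolist())
for a in [0,np.pi]:
  q=kin.ik((600,0,330),rot(a)); print(a,None if q is None else np.round(q,2))
a=0
robot.movep((600,0,330),rot(0))
o=robot.observe(); print(o['t'],o['tcp_pos'],np.round(o['joints'],2))
im=viewer.read_camera('wrist'); save(im,'w0')
for n in ['mill_a','caddy','spice_jar']: print(n,pins(n,'wrist'))
for p in [(680,25,128),(680,25,320),(680,-40,128),(680,-40,320),(402,-264,128),(402,-264,320),(425,23,240),(425,23,320)]:
    q=kin.ik(p,rot(a)); print(a,p,None if q is None else np.round(q,2))
E
```

```text
4.25 [618.64158645 -32.05223062 354.12431203] [[-0.0, 1.0, 0.0], [0.0, 0.0, -1.0], [-1.0, -0.0, -0.0]]
0 [-0.04  0.27 -0.02  1.54  0.01  1.33 -0.06]
3.141592653589793 [ 0.79  0.61 -1.31  1.48  0.59  1.5   2.62]
4.55 [599.0911857    2.47669506 329.34892471] [-0.04  0.27 -0.02  1.54  0.01  1.33 -0.06]
mill_a [(0.79, [683.0, 26.0, 10.0], [332.0, 153.0]), (0.78, [489.0, -110.0, -2.0], [219.0, 229.0]), (0.76, [834.0, -155.0, 1.0], [411.0, 253.0]), (0.59, [683.0, -43.0, 9.0], [330.0, 194.0])]
caddy [(0.6, [647.0, -44.0, 1.0], [308.0, 192.0])]
spice_jar [(0.96, [619.0, -50.0, 8.0], [292.0, 196.0]), (0.6, [616.0, -116.0, 7.0], [290.0, 233.0])]
0 (680, 25, 128) [-0.07  0.57 -0.02  1.56  0.02  1.01 -0.1 ]
0 (680, 25, 320) [-0.07  0.43 -0.02  1.34  0.01  1.37 -0.09]
0 (680, -40, 128) [ 0.01  0.57  0.    1.56 -0.    1.01  0.01]
0 (680, -40, 320) [ 0.    0.43  0.01  1.34 -0.    1.37  0.01]
0 (402, -264, 128) [ 0.37  0.25  0.17  2.06 -0.06  0.83  0.57]
0 (402, -264, 320) [ 0.35  0.05  0.17  1.83 -0.01  1.27  0.52]
0 (425, 23, 240) [-0.06  0.02 -0.07  2.04  0.    1.08 -0.13]
0 (425, 23, 320) [-0.07 -0.05 -0.06  1.92 -0.    1.27 -0.13]
```

View pics/w0.png

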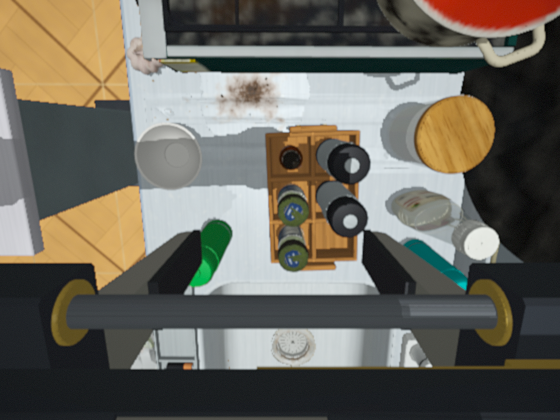

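The wrist view shows both caps clear: dots at px (351,164) and (347,216), with the jaws closing square to the mill-to-mill line. I'll refine from the caps, then grip, lift and weigh the left mill.

```bash
cat >> h.py <<'E'
def force(n=15):
    f=[]
    for _ in range(n): robot.hold(.05); f.append(robot.observe()['contact_force'])
    return np.mean(f,0).round(2),np.std(f,0).round(2)
def st(): 
    o=robot.observe(); return round(o['t'],2),np.round(o['tcp_pos'],1),round(o['grip_width'],3)
E
python3 - <<'E'
from h import *
print('caps',onz('wrist',351,164,171),onz('wrist',347,216,171), 'top', onz('top',196,160,171),onz('top',233,157,171))
p=np.array([682,26])
robot.movep((*p,230),rot(0)); robot.hold(.3); print('hover',st(),force())
im=viewer.read_camera('wrist'); save(im,'w1'); print(pins('mill_a','wrist'))
E
```

```text
caps [681.1  23.2 171. ] [679.5 -38.8 171. ] top [686.8  23.7 171. ] [690.3 -42.8 171. ]
hover (5.64, array([682.3,  25.6, 232.1]), 1.0) (array([-0.02, -0.08, -0.17]), array([0.39, 0.46, 0.44]))
[(0.88, [680.0, 27.0, 6.0], [279.0, 176.0]), (0.74, [679.0, -43.0, 7.0], [279.0, 225.0]), (0.57, [834.0, -152.0, 2.0], [382.0, 293.0]), (0.52, [616.0, -112.0, 10.0], [236.0, 271.0]), (0.49, [487.0, -111.0, 1.0], [149.0, 268.0])]
```

View pics/w1.png

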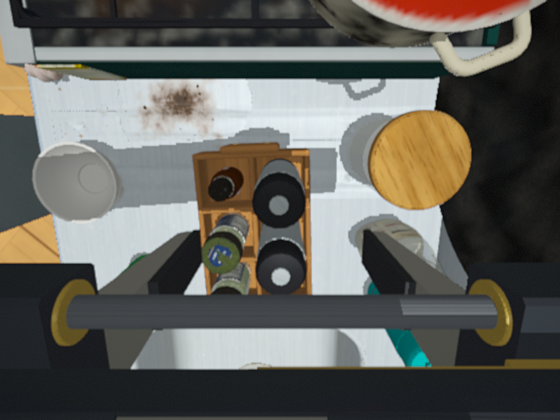

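The cap dots are at px (278,205) and (281,277), and the left mill is centred between the fingers. I'll grip and lift it.

```bash
python3 - <<'E'
from h import *
c1=onz('wrist',278,205,171); c2=onz('wrist',281,277,171); print(c1,c2)
p=np.array([680.5,c1[1] if abs(c1[1]-26)<5 else 25.5])
print(p)
robot.servo_line((*p,128),feed=120); robot.hold(.2); f0=force(); print('before grip',st(),f0)
grip(0.0,25); print('gripped',st())
robot.servo_line((*p,145),feed=40); print(st(),force(5))
robot.servo_line((*p,228),feed=80); robot.hold(.5); print('lifted',st(),force(20))
E
```

```text
[679.3  26.4 171. ] [681.8 -40.9 171. ]
[680.5  26.4]
before grip (8.44, array([680.5,  26.4, 128. ]), 0.998) (array([0.03, 0.24, 0.07]), array([0.39, 0.66, 0.5 ]))
gripped (9.24, array([680.3,  26.3, 127.8]), 0.472)
(9.82, array([680.5,  26.4, 145.2]), 0.476) (array([ 0.29, -0.09, -2.17]), array([0.53, 0.58, 0.25]))
lifted (11.76, array([680.5,  26.4, 228. ]), 0.472) (array([ 0.27, -0.11, -2.54]), array([0.4 , 0.49, 0.36]))
```

```bash
python3 - <<'E'
from h import *
print('weigh',force(40),st())
a=viewer.read_camera('side'); print(pins('mill_a','side')); b=viewer.read_camera('wrist')
save(np.hstack([cv2.resize(a[80:300,120:400],None,fx=1.4,fy=1.4),cv2.resize(b,(392,308))]),'lift1')
E
```

```text
weigh (array([ 0.01,  0.08, -2.21]), array([0.44, 0.6 , 0.47])) (14.76, array([680.5,  26.4, 228. ]), 0.472)
[(0.9, [679.0, 25.0, 107.0], [223.0, 142.0]), (0.89, [486.0, -115.0, 2.0], [250.0, 243.0]), (0.87, [678.0, -44.0, 3.0], [252.0, 185.0]), (0.65, [830.0, -151.0, -0.0], [312.0, 162.0])]
```

View pics/lift1.png

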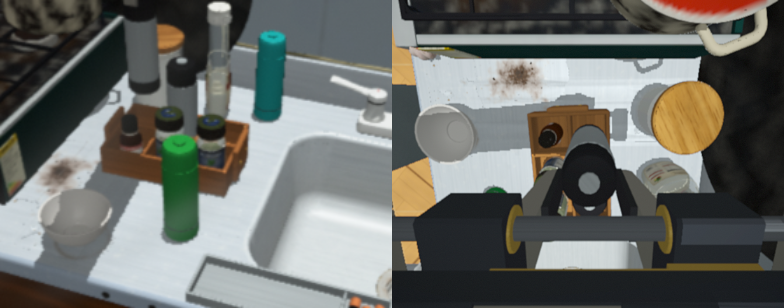

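The picture shows the mill upright in the grip with its foot at about 107 mm, as expected, and the neighbours undisturbed. It weighs about 2.3 N, so it is the light candidate. I'll carry it high over the green mill to the tray.

```bash
python3 - <<'E'
from h import *
robot.servo_line((680.5,26.4,315),feed=150)
robot.servo_line((402,-264,315),feed=180); robot.hold(.2)
print(st())
im=viewer.read_camera('wrist'); save(im,'w2')
print(pins('tray_stand','wrist'),pins('tray','wrist')); print(pins('mill_a','wrist'))
b=viewer.read_camera('top'); print(pins('mill_a','top'),pins('tray_stand','top')); 
E
```

```text
(18.23, array([ 402.2, -263.7,  314.9]), 0.469)
[(0.85, [402.0, -268.0, 5.0], [281.0, 171.0])] []
[(0.95, [490.0, -114.0, -0.0], [338.0, 70.0]), (0.66, [405.0, -265.0, 194.0], [284.0, 192.0]), (0.63, [679.0, -44.0, 12.0], [473.0, 17.0])]
[(0.93, [681.0, -40.0, 9.0], [239.0, 184.0]), (0.72, [488.0, -113.0, 2.0], [276.0, 272.0]), (0.63, [836.0, -147.0, 2.0], [286.0, 117.0]), (0.57, [400.0, -265.0, 195.0], [372.0, 322.0])] [(0.76, [398.0, -265.0, 8.0], [350.0, 314.0])]
```

View pics/w2.png

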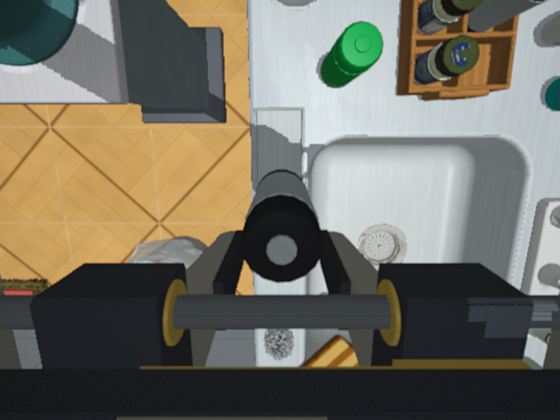

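The wrist view shows the mill centred over the tray, whose far end is at px (253–303, 108). I'll check the tray's centreline there and lower.

```bash
python3 - <<'E'
from h import *
print('tray edge',onz('wrist',254,108,18),onz('wrist',303,108,18),onz('wrist',303,165,18))
x,y=401.5,-264
robot.servo_line((x,y,150),feed=150)
robot.hold(.2); f0=force(8)[0]
z=128.; robot.servo_line((x,y,z),feed=60)
while z>120:
    robot.hold(.1); f=force(6)[0]
    if f[2]-f0[2]>1.3: break
    z-=1; robot.servo_line((x,y,z),feed=20)
print('touch',z,f0,f,st())
grip(0.75); robot.hold(.2); print(st())
robot.servo_line((x,y,215),feed=150)
robot.hold(.2); print('empty',force(12),st())
viewer.read_camera('top'); print(pins('mill_a','top'),pins('tray_stand','top'))
b=viewer.read_camera('side'); print(pins('mill_a','side'),pins('tray_stand','side'),pins('soup_bowl','side')); save(b,'s2')
E
```

```text
tray edge [ 360.9 -170.5   18. ] [ 435.3 -170.5   18. ] [ 436.7 -257.    18. ]
touch 123.0 [-0.1  -0.37 -2.03] [-1.13 -0.83  5.79] (24.59, array([ 401.9, -264.5,  123.5]), 0.474)
(25.34, array([ 401.5, -264. ,  123. ]), 0.752)
empty (array([ 0.12, -0.14,  0.04]), array([0.4 , 0.55, 0.59])) (26.91, array([ 401.5, -264. ,  215. ]), 0.751)
[(0.96, [488.0, -114.0, -0.0], [276.0, 272.0]), (0.84, [834.0, -147.0, 1.0], [286.0, 118.0]), (0.79, [682.0, -42.0, 10.0], [240.0, 183.0]), (0.66, [400.0, -266.0, 5.0], [351.0, 313.0]), (0.58, [649.0, -43.0, -4.0], [242.0, 199.0])] [(0.83, [399.0, -265.0, 5.0], [350.0, 313.0]), (0.66, [612.0, -42.0, 7.0], [241.0, 215.0]), (0.35, [682.0, -39.0, 9.0], [239.0, 183.0])]
[(0.95, [682.0, -44.0, 4.0], [252.0, 184.0]), (0.76, [399.0, -268.0, 2.0], [310.0, 292.0])] [(0.79, [400.0, -270.0, 6.0], [311.0, 290.0])] [(0.66, [421.0, 26.0, 3.0], [174.0, 247.0])]
```

View pics/s2.png

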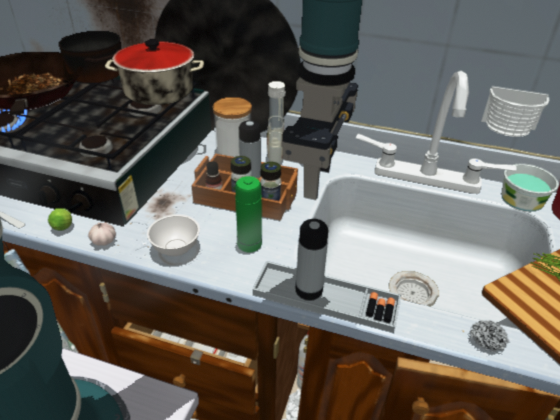

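The mill stands upright and free in the tray (side px (311,260)), within 1–4 mm of the stand point. Next is the second mill.

```bash
python3 - <<'E'
from h import *
grip(1.0)
robot.servo_line((681,-41.5,235),feed=200); robot.hold(.3)
viewer.read_camera('wrist'); print(pins('mill_a','wrist'))
p=np.array([681,-41.5])
robot.servo_line((*p,128),feed=120); robot.hold(.2); print('before',st(),force(8))
grip(0.0,30); print('gripped',st())
robot.servo_line((*p,145),feed=40)
robot.servo_line((*p,228),feed=80); robot.hold(.5); print('lifted',st(),force(40))
viewer.read_camera('side'); print(pins('mill_a','side'),st())
E
```

```text
[(0.93, [487.0, -111.0, 0.0], [147.0, 223.0]), (0.69, [679.0, -42.0, 10.0], [280.0, 177.0]), (0.6, [424.0, 25.0, -3.0], [91.0, 126.0]), (0.56, [833.0, -152.0, -1.0], [384.0, 249.0])]
before (31.36, array([681.5, -41.5, 128.9]), 1.001) (array([ 0.37, -0.24, -0.06]), array([0.5 , 0.47, 0.28]))
gripped (32.56, array([680.9, -41.5, 127.7]), 0.47)
lifted (34.83, array([681. , -41.5, 228. ]), 0.472) (array([ 0.02, -0.02, -3.58]), array([0.46, 0.41, 0.49]))
[(0.85, [828.0, -150.0, -1.0], [311.0, 162.0]), (0.79, [678.0, -42.0, 103.0], [250.0, 149.0]), (0.69, [396.0, -263.0, 6.0], [307.0, 291.0]), (0.67, [482.0, -113.0, 2.0], [248.0, 244.0]), (0.24, [422.0, 24.0, 2.0], [175.0, 247.0])] (36.92, array([681. , -41.5, 228. ]), 0.47)
```

The second mill weighs 3.6 N against 2.3 N for the first, so it is the heavier one and goes over the bowl.

```bash
python3 - <<'E'
from h import *
robot.servo_line((681,-41.5,275),feed=120)
robot.servo_line((424,24,275),feed=150)
robot.servo_line((424,24,228),feed=80); robot.hold(.5); print(st(),force(12))
viewer.read_camera('top'); print(pins('mill_a','top'),pins('soup_bowl','top'))
b=viewer.read_camera('side'); print(pins('mill_a','side'),pins('soup_bowl','side'));save(b,'s3')
w=viewer.read_camera('wrist'); print(pins('soup_bowl','wrist'))
E
```

```text
(40.62, array([424. ,  24. , 228.1]), 0.472) (array([ 0.01,  0.1 , -3.32]), array([0.42, 0.57, 0.62]))
[(0.83, [486.0, -113.0, 0.0], [276.0, 273.0]), (0.73, [427.0, 24.0, 110.0], [201.0, 307.0]), (0.59, [834.0, -150.0, -3.0], [287.0, 118.0]), (0.58, [401.0, -264.0, 4.0], [349.0, 312.0])] [(0.62, [429.0, 20.0, -1.0], [213.0, 303.0])]
[(0.91, [483.0, -114.0, 1.0], [249.0, 244.0]), (0.78, [402.0, -262.0, 7.0], [307.0, 288.0]), (0.67, [426.0, 24.0, 103.0], [171.0, 207.0]), (0.57, [832.0, -150.0, 1.0], [311.0, 161.0])] [(0.79, [427.0, 21.0, 2.0], [178.0, 246.0])]
[]
```

View pics/s3.png

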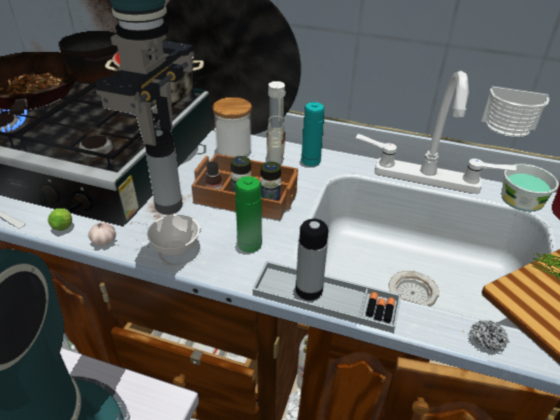

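The heavy mill is held upright over the bowl (foot at px (171,207), about 105 mm up, within 5 mm of the bowl's axis). The light mill stands in the tray, and the jars, bottle and caddy are in place. I'm handing in.

```bash
python3 - <<'E'
from h import *
robot.job_done(); print(st())
E
```

```text
the job is handed in; nothing more can be done
the job is handed in; nothing more can be done
```

The job is handed in, with about 42 of the 72 s used. The lighter mill stands in the tray, and the gripper holds the heavier one over the soup bowl.

- **Weighing:** I lifted both mills in turn. The left one read about 2.2–2.5 N, so I stood it in the free part of the tray and let go. The right one read about 3.3–3.6 N, so it is the heavier by about 1.2 N.
- **Lighter mill:** The last pictures show it upright within about 4 mm of the tray's stand point.
- **Heavier mill:** It is held upright about 5 mm from the bowl's axis, with its foot about 105 mm above the worktop.
- **Other things:** The jars, the small bottle, the caddy, the tray, the bowl and the green mill look undisturbed in the last side picture.

**Checks that disagreed or failed:**
- The grip width read about 43 mm on the 49 mm cap. The pictures and the steady weight readings showed a sound grip both times.
- The wrist camera could not find the bowl at the end, so its position comes from the top and side cameras.

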